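# Set the dispenser's air valve: close it, back off two turns, keep hold

### The job

On the electronics bench, set the air valve of the paste dispenser, the one whose wheel carries an upright crank handle: turn the wheel clockwise (seen from above) until it is fully closed against its stop, then back it off exactly two full turns. Finish while still holding the crank handle in the closed gripper, the wheel at rest: do not let go at the end. Leave the other, smaller valve and everything else on the bench as they are.

Things in the scene. Friction and masses are not known exactly. Their poses are not given: they have to be found in the camera images.
- wheel (a joint): Air valve handwheel's angle about its vertical axis, rad: 0 = closed at its hard stop; grows counter-clockwise from above (opening) to 25.1 (four turns), never wrapped; starts half a turn to 1.3 turns open. Friction about 0.12 N m (some 3 N at the handle); stays where it is left and does not rise or sink as it turns.
- wheel_centre (a point): On the air valve's vertical wheel axis at rim height, 85 mm above the bench; the valve is bolted down. Aluminium wheel: rim of 12 mm round bar, 45 mm radius to the bar's middle, three spokes, hub 24 mm across with its top 96 mm above the bench. Below it an aluminium valve block 46 x 56 mm with two side ports, on a steel plate 90 x 120 mm.
- grip_mid (a point): Point to grip: on the axis of the crank handle, 121 mm above the bench, 28 mm above the handle's foot.
- grip: The upright crank handle on the wheel's rim: a plain black cylinder 20 mm across and 52 mm tall, its axis 45 mm from the wheel axis. Origin: centre of its foot, 93 mm above the bench; z up its axis; its top is 145 mm above the bench. It spins freely on its own pin, so the gripper may go round with it without turning.
- purge_wheel (a joint): The other valve, to be left alone: same kind of base, but a smaller plain four-spoke wheel of 30 mm radius, 78 mm above the bench, with no crank handle. Angle in rad, 0 at the start. The two valves swap sides from one start to another.
- syringe: Bystander: white paste syringe lying on the bench between the valves, 25 mm thick and about 160 mm long. Origin under the middle of its barrel, x towards the plunger.
- bottle: Bystander: white plastic bottle, 54 mm across, 105 mm tall. Origin: centre of its foot.
- glasses: Bystander: amber safety glasses standing on the bench, 140 mm wide, 46 mm tall, temples 135 mm long towards their +x. Origin: under the bridge.
- spool: Bystander: reel of solder wire standing on its flange, 60 mm across, 48 mm tall. Origin: centre of its underside.
- circuit_board: Bystander: green circuit board 60 x 75 mm, 13 mm high with its parts. Origin: centre of its underside.
- bracket: Bystander: white sheet-metal bracket 60 x 100 mm, 22 mm high. Origin: centre of its underside.
Mind the look-alikes: they are no part of the job. Leave any red look-alike of the part that bears wheel alone.

How it is judged:
By the outcome, as a careful person would: the job done as asked, in the order asked, and still so for the second after the job is handed in, while the arm keeps its last pose, push and grip.
It also fails if it takes over 59 s, if anything falls off the work surface, if the arm or the gripper's body presses on something with over 40 N, if the wrist force passes 120 N, or if a joint passes its speed limit or range.

### The arm

A 6-joint arm with a two-finger parallel gripper is mounted at the origin on the work surface. World frame = base frame: x ahead of the robot, y to its left, z up, the work surface at z = 0. Lengths are in mm, angles in rad, forces in N, time in s.
With the tool pointing down it reaches from about 350 to 875 mm from the base axis. Payload 4.2 kg.
Tool frame: the origin (TCP) lies between the finger pads, 19 mm behind the fingertips; this is the grasp point; z points along the fingers, y is the line along which they close (so a half turn about z gives the same grasp; the last joint's range is limited). The gripper opens to 85 mm and grips with 20 to 120 N. Pads are 22 mm wide; open, the fingers measure 114 mm over their backs; the gripper's body (76 mm by 85 mm) begins 54 mm behind the grasp point. The pads swing forward as they close: fully open they stand 13 mm farther back than shut.
Start: joints at [-0.965, 0.385, 0.008, 0, -1.194, -0.259], TCP at [212.446, -587.764, 250.012] pointing down, gripper open.
Joint ranges: [-3.14, 3.14], [-1.21, 2.06], [-1.07, 1.41], [-3.16, 2.05], [-2.99, -0.16], [-3.1, 3.1]. Speed limits (rad/s): [2.79, 2.79, 3.14, 3.14, 3.14, 3.14].

### API

Orientations are given as a unit quaternion [x, y, z, w].
In Python, from bench import arm gives the robot as it stands. The module is installed in compiled form; this text tells all that it offers.
- The arm moves only by the tool servo_tool, never from a script. Its argument "increments" is a list of rows, each a list of 7 numbers: the opening, from 0 (shut) to 1 (fully open), then the shift along the tool's x, y, z in m, then the turn, a rotation vector about the tool's x, y, z in degrees. In form: [[grip, x, y, z, ax, ay, az], ...]. A call has 1 to 12 rows; each row is the pose to reach, as a shift and turn from the pose commanded when the call began, along the tool's axes at that moment; what a row does not reach only later rows make up. A row lasts 1/8 s, in which the tool goes at most 62.5 mm and 10.7 degrees, less where a joint would pass 70% of its speed; a pose out of reach is approached as far as the arm can. A call with a gripper value outside its range is refused whole. The fingers move at their own pace and stop on an object; the grip force is fixed at half the most. Time passes only in rows, so rows that repeat a pose let the fingers close. It gives the time, the measured TCP pose, the force, the opening and the grip force at its end, in the units of the state.
- arm.read_state(): the state, without advancing time (a new reading comes with each control period).
- arm.get_image(name): name is "scene" or "top"; returns a dict with "color" (384x512x3 uint8, red, green, blue), "fx", "fy", "cx", "cy" (pixels), "k1" (the pictures are not rectified: a ray, as slopes to the right and down, at radius r is drawn at 1 + k1 r^2 times it, then the intrinsics apply), "rvec" (rotation vector, rad) and "tvec" (3), from world to camera coordinates, as OpenCV has them. Camera axes: x right, y down, z forward; pixel columns grow to the right and rows downward; lengths in mm; the calibration is good to about 2 mm. A picture is of the moment at which its call begins. There is no depth.
- arm.job_done(): hands the job in; it is judged then, once.
Trained networks look in the newest picture that a camera, given by its name, has taken for a name from the list of things; names that differ only in an ending like _2 or _b are one class to them, and where a whole thing is asked for, a point or a joint stands for the part that bears it (a point fixed in the world has none). Each returns a list of dicts, best first, with "p" (0 to 1); they miss things now and then, are a little off and sometimes report something else, mostly with a low value. They report only what shows in the picture. A call takes as long as a camera call. They do not tell look-alikes from the thing itself.
- arm.look_for(camera, thing): "box" ([centre column, centre row, width, height] in pixels, round what is visible of it).
- arm.spot_point(camera, thing): "centre" ([column, row] in pixels: a listed point, or the origin of a listed thing).
The state is a dict: "clock": time; "joints": joint angles; "joint_vel": joint speeds; "joint_efforts": joint torques, N m; "position": TCP position; "ee_rot": TCP orientation; "contact_force": force on the tool from outside, world axes, zero at the start; "wrist_torque": the same for the moment, N m; "gripper_width": finger opening in mm; "grasp_force": force on a finger pad.
Only numpy, scipy, OpenCV 4.12 (cv2) and the standard library are available. Lean on these libraries where they do the work, as an engineer would, in place of code of your own. Each camera call takes 0.05 s, during which the arm holds its last target. There are 200 camera calls.

## Working session

There is one attempt and no reset: what is moved stays moved. The work goes in short steps, Python scripts to look and compute and a tool call to move; the robot and the scene stay as the last step left them, time stands still between calls to the robot, and variables do not carry over. Pictures are saved under pics/ and viewed, at most 10 in all, crops included, and the job is handed in when it is done.

Besides the shell and the picture viewer there is one more tool, called after "Call:" in YAML: its name, and indented under it one key for each argument. servo_tool: Moves the arm, as the interface text tells. Its arguments: {"type":"object","properties":{"increments":{"type":"array","items":{"type":"array","items":{"type":"number"}}}},"required":["increments"]}

```bash
mkdir -p pics; cat > h.py <<'E'
import numpy as np, cv2
from bench import arm
def ray(im,px):
    x=np.array([(px[0]-im['cx'])/im['fx'],(px[1]-im['cy'])/im['fy']]); u=x.copy()
    for _ in range(20): u=x/(1+im['k1']*(u@u))
    R=cv2.Rodrigues(np.array(im['rvec'],float))[0]; t=np.array(im['tvec'],float)
    return -R.T@t, R.T@np.array([u[0],u[1],1])
def atz(im,px,z):
    o,d=ray(im,px); return o+d*(z-o[2])/d[2]
def proj(im,P):
    R=cv2.Rodrigues(np.array(im['rvec'],float))[0]; c=R@np.array(P,float)+np.array(im['tvec'],float)
    u=c[:2]/c[2]; u=u*(1+im['k1']*(u@u)); return u*[im['fx'],im['fy']]+[im['cx'],im['cy']]
E
python3 - <<'E'
from h import *
out=[]
for c in('scene','top'):
    im=arm.get_image(c); cv2.imwrite(f'pics/{c}0.png',im['color'][:,:,::-1])
    for n,z in(('wheel_centre',85),('grip_mid',121),('grip',93)):
        for r in arm.spot_point(c,n)[:3]: print(c,n,round(r['p'],2),np.round(r['centre'],1),np.round(atz(im,r['centre'],z),1))
    for n in('wheel','purge_wheel','grip'):
        for r in arm.look_for(c,n)[:3]: print(c,n,round(r['p'],2),np.round(r['box'],1))
print(arm.read_state())
E
```

```text
scene wheel_centre 0.84 [314.9 135.5] [224.5 366.2  85. ]
scene wheel_centre 0.82 [356.9 173.7] [475.7 361.7  85. ]
scene wheel_centre 0.36 [311.1 187.2] [496.6 214.9  85. ]
scene grip_mid 0.76 [313.1 187.9] [552.9 188.4 121. ]
scene grip_mid 0.68 [354.6 167.4] [498.8 334.9 121. ]
scene grip_mid 0.61 [315. 130.] [258.5 345.6 121. ]
scene grip 0.7 [353.  177.3] [500.4 333.3  93. ]
scene grip 0.69 [308.2 199.9] [557.4 175.8  93. ]
scene grip 0.48 [310.4 142.5] [279.7 321.9  93. ]
scene wheel 0.87 [312.8 135.8  32.2  21.7]
scene wheel 0.63 [360.6 167.9  35.5  29.5]
scene wheel 0.62 [306.  195.1  39.2  23.9]
scene purge_wheel 0.89 [146.7 223.8  31.3  20.7]
scene grip 0.73 [311.8 189.8  10.   23.7]
scene grip 0.66 [311.  133.2   5.6  14.8]
scene grip 0.64 [354.8 167.9   7.4  19. ]
top wheel_centre 0.97 [129.9 299. ] [224.7 361.4  85. ]
top wheel_centre 0.96 [206.7 177. ] [515. 192.  85.]
top wheel_centre 0.77 [129.7 200.7] [453.9 373.6  85. ]
top grip_mid 0.7 [136.6 283.6] [267.5 335.5 121. ]
top grip_mid 0.5 [209.4 157.1] [557.1 182.4 121. ]
top grip_mid 0.42 [135.6 186.1] [486.2 349.  1
[... 417 characters left out ...]
nts': array([-9.65410281e-01,  3.84633289e-01,  7.90028753e-03, -1.26605261e-05,
       -1.19400454e+00, -2.58611331e-01]), 'joint_vel': array([ 0.00142761,  0.00146994, -0.00079685, -0.00016588,  0.00067832,
        0.00147961]), 'joint_efforts': array([ 1.07945543e-04, -3.91946554e+01,  1.88582486e+01,  4.18999314e+00,
       -3.03822872e-04,  6.13953006e-06]), 'position': array([ 212.43800818, -587.75747717,  250.05061442]), 'ee_rot': array([-1.72517606e-01,  9.85006434e-01, -2.42290102e-05,  1.76523339e-05]), 'contact_force': array([ 1.10581523,  0.70963095, -0.61818351]), 'wrist_torque': array([0.0423427 , 0.00756981, 0.00342476]), 'grasp_force': 0.0, 'gripper_width': 85.07811660750775}
```

View pics/scene0.png

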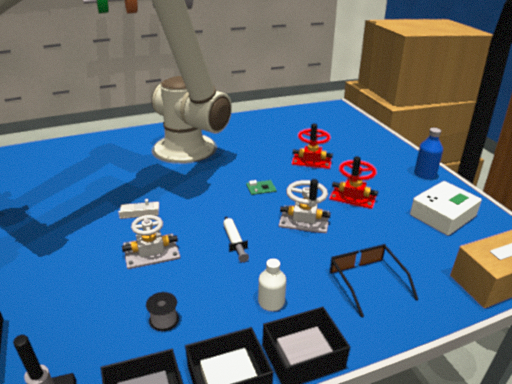

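View pics/top0.png

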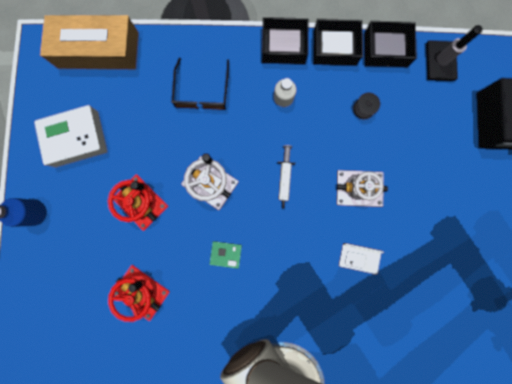

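Candidates: the aluminium wheel with a black crank at top (207,178) / scene (305,195); red look-alikes at top (130,200) and (130,298), scene (357,170) and (313,136); and the small purge valve at top (368,186) / scene (147,224). I choose the aluminium wheel and check it with an overlay crop.

```bash
python3 - <<'E'
from h import *
from scipy.optimize import least_squares
T=arm.get_image('top');S=arm.get_image('scene')
# detections near the chosen wheel
def near(c,n,p):
    L=[r for r in arm.spot_point(c,n) if np.hypot(*(np.array(r['centre'])-p))<30]
    return np.array(L[0]['centre']) if L else None
obs=[]
for c,im,p in(('top',T,(207,172)),('scene',S,(308,193))):
    for n in('wheel_centre','grip_mid','grip'):
        q=near(c,n,p); print(c,n,q); 
        if q is not None: obs.append((im,n,q))
def P(v,n):
    h=[v[0]+45*np.cos(v[2]),v[1]+45*np.sin(v[2])]
    return {'wheel_centre':[v[0],v[1],85],'grip_mid':h+[121],'grip':h+[93]}[n]
f=lambda v:np.concatenate([proj(im,P(v,n))-q for im,n,q in obs])
r=least_squares(f,[515,192,0],loss='soft_l1');v=r.x;print(v,P(v,'grip_mid'));print(np.round(f(v).reshape(-1,2),1))
out=[]
for im,c in((T,(207,178)),(S,(305,195))):
    k=7;x0,y0=c[0]-28,c[1]-32
    a=cv2.resize(im['color'][y0:y0+64,x0:x0+56,::-1],None,fx=k,fy=k,interpolation=cv2.INTER_CUBIC)
    d=lambda p,col:cv2.circle(a,tuple(int(z) for z in (proj(im,p)-[x0,y0]+.5)*k),2,col,-1)
    for t in np.arange(0,6.28,.2): d([v[0]+45*np.cos(t),v[1]+45*np.sin(t),85],(0,0,255))
    h=P(v,'grip')
    for t in np.arange(0,6.28,.4):
        d([h[0]+10*np.cos(t),h[1]+10*np.sin(t),145],(0,255,0)); d([h[0]+10*np.cos(t),h[1]+10*np.sin(t),93],(255,0,255))
    out.append(a)
cv2.imwrite('pics/c1.png',np.hstack(out))
E
```

```text
top wheel_centre [206.9 178.7]
top grip_mid [208.6 158.1]
top grip [208.6 157.8]
scene wheel_centre [303.9 191.1]
scene grip_mid [314.4 188.3]
scene grip [310.2 198.5]
[ 5.10598074e+02  1.90129901e+02 -8.49286779e-02] [np.float64(555.435882198274), np.float64(186.312703598468), 121]
[[ 0.5  0.2]
 [-0.9 -0.3]
 [ 0.7  1.9]
 [ 0.8  0.6]
 [-1.6  0.3]
 [ 1.6  0.2]]
```

View pics/c1.png

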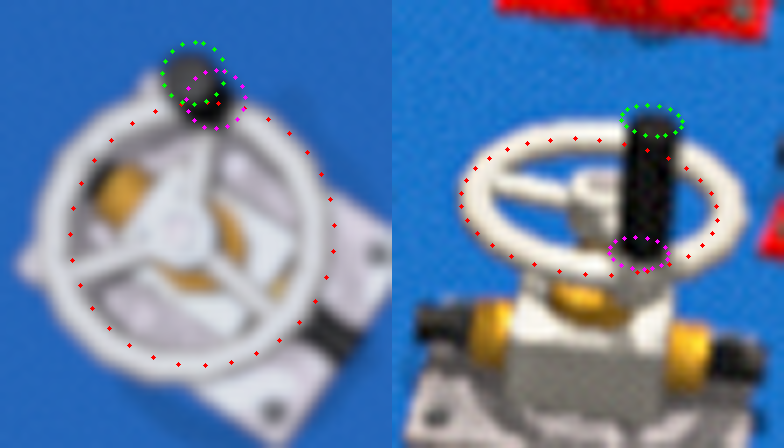

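The crop confirms an aluminium wheel with a black handle, but my fit sits about 2 px off in both views. Refitting from the pixels read in the crops: rim centre top (204.8,179.5), scene (306.8,191.2); handle top top (205.6,156.5), scene (313.6,180.2); handle foot scene (313.1,198.9).

```bash
python3 - <<'E'
from h import *
from scipy.optimize import least_squares
from scipy.spatial.transform import Rotation as Ro
T=arm.get_image('top');S=arm.get_image('scene')
obs=[(T,85,(204.8,179.5)),(S,85,(306.8,191.2)),(T,145,(205.6,156.5)),(S,145,(313.6,180.2)),(S,93,(313.1,198.9))]
P=lambda v,z:[v[0],v[1],85] if z==85 else [v[0]+45*np.cos(v[2]),v[1]+45*np.sin(v[2]),z]
f=lambda v:np.concatenate([proj(im,P(v,z))-q for im,z,q in obs])
v=least_squares(f,[515,192,0]).x;print(v,P(v,121));print(np.round(f(v).reshape(-1,2),1))
k=7;out=[]
for im,c in((T,(207,178)),(S,(305,195))):
    x0,y0=c[0]-28,c[1]-32
    a=cv2.resize(im['color'][y0:y0+64,x0:x0+56,::-1],None,fx=k,fy=k,interpolation=cv2.INTER_CUBIC)
    d=lambda p,col:cv2.circle(a,tuple(int(z) for z in (proj(im,p)-[x0,y0]+.5)*k),2,col,-1)
    for t in np.arange(0,6.28,.2): d([v[0]+45*np.cos(t),v[1]+45*np.sin(t),85],(0,0,255))
    h=P(v,93)
    for t in np.arange(0,6.28,.4):
        d([h[0]+10*np.cos(t),h[1]+10*np.sin(t),145],(0,255,0)); d([h[0]+10*np.cos(t),h[1]+10*np.sin(t),93],(255,0,255))
    out.append(a)
cv2.imwrite('pics/c2.png',np.hstack(out))
s=arm.read_state();print(Ro.from_quat(s['ee_rot']).as_matrix().round(3))
E
```

```text
[ 5.10370508e+02  1.96094799e+02 -1.81980759e-01] [np.float64(554.6274296404252), np.float64(187.9507900494523), 121]
[[ 0.1 -0.6]
 [ 0.   0.1]
 [-0.1 -0.2]
 [ 0.5 -0.8]
 [-0.8 -0.5]]
[[-0.94 -0.34  0.  ]
 [-0.34  0.94  0.  ]
 [-0.    0.   -1.  ]]
```

View pics/c2.png

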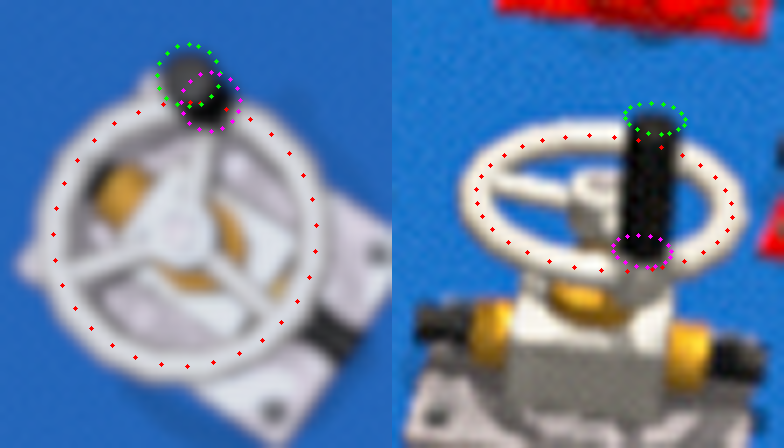

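Call:
servo_tool:
  increments:
    - [1,-0.025,0.026,0,0,0,0]
    - [1,-0.06,0.063,0,0,0,0]
    - [1,-0.1,0.105,0,0,0,0]
    - [1,-0.14,0.147,0,0,0,0]
    - [1,-0.18,0.189,0,0,0,0]
    - [1,-0.22,0.231,0,0,0,0]
    - [1,-0.26,0.273,0,0,0,0]
    - [1,-0.3,0.315,0,0,0,0]
    - [1,-0.34,0.357,0,0,0,0]
    - [1,-0.38,0.399,0,0,0,0]
    - [1,-0.42,0.441,0,0,0,0]
    - [1,-0.45,0.472,0,0,0,0]

```text
clock: 2.7
position: [475.9, 11.3, 250.4]
ee_rot: [-0.173, 0.985, 0.0, 0.0]
contact_force: [-0.1, -0.5, 0.1]
gripper_width: 85.6
grasp_force: 0.0
```

Call:
servo_tool:
  increments:
    - [1,-0.03,0.031,0,0,0,0]
    - [1,-0.065,0.068,0,0,0,0]
    - [1,-0.1,0.104,0,0,0,0]
    - [1,-0.125,0.13,0,0,0,0]
    - [1,-0.136,0.141,0,0,0,0]
    - [1,-0.136,0.141,0.02,0,0,0]
    - [1,-0.136,0.141,0.045,0,0,0]
    - [1,-0.136,0.141,0.06,0,0,0]
    - [1,-0.136,0.141,0.06,0,0,0]

```text
clock: 3.82
position: [554.7, 187.2, 189.1]
ee_rot: [-0.172, 0.985, -0.001, -0.001]
contact_force: [0.9, -0.0, 0.8]
gripper_width: 85.5
grasp_force: 0.0
```

```bash
python3 - <<'E'
from h import *
S=arm.get_image('scene');T=arm.get_image('top')
print(arm.read_state()['position'],arm.read_state()['joints'].round(2))
a=cv2.resize(S['color'][120:240,240:370,::-1],None,fx=4,fy=4,interpolation=cv2.INTER_CUBIC)
cv2.imwrite('pics/c3.png',a)
E
```

```text
[555.72293988 187.84283157 190.91281615] [ 0.6   0.37 -0.18  0.   -1.03 -1.83]
```

View pics/c3.png

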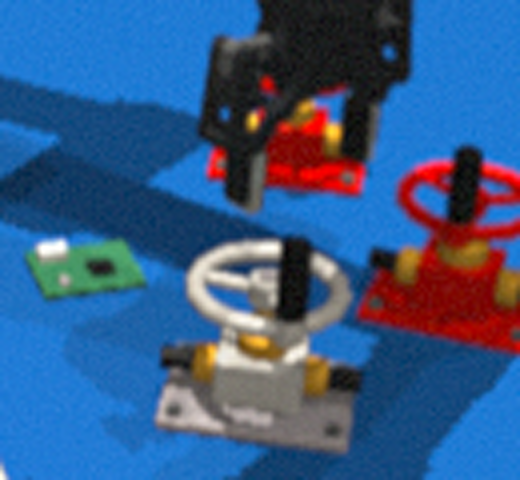

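The picture shows the open fingers at crop columns 245 and 360, with the handle at 293 between them. I descend and close.

Call:
servo_tool:
  increments:
    - [1,0,0,0.025,0,0,0]
    - [1,0,0,0.05,0,0,0]
    - [1,0,0,0.067,0,0,0]
    - [1,0,0,0.067,0,0,0]
    - [0.5,0,0,0.067,0,0,0]
    - [0.3,0,0,0.067,0,0,0]
    - [0.1,0,0,0.067,0,0,0]
    - [0,0,0,0.067,0,0,0]
    - [0,0,0,0.067,0,0,0]
    - [0,0,0,0.067,0,0,0]
    - [0,0,0,0.067,0,0,0]

```text
clock: 5.3
position: [555.3, 188.1, 123.7]
ee_rot: [-0.173, 0.985, 0.0, 0.0]
contact_force: [-1.9, 1.0, 6.0]
gripper_width: 18.8
grasp_force: 58.6
```

```bash
cat > s.py <<'E'
from h import *
s=arm.read_state()
for k in('clock','position','ee_rot','contact_force','wrist_torque','gripper_width','grasp_force'):print(k,np.round(s[k],3))
p=s['position'];c=np.array([510.4,196.1]);d=p[:2]-c;print('ang',np.degrees(np.arctan2(d[1],d[0])),'r',np.hypot(*d))
E
python3 s.py
```

```text
clock 5.3
position [555.272 188.09  123.691]
ee_rot [-0.173  0.985  0.     0.   ]
contact_force [-1.934  1.038  5.999]
wrist_torque [0.185 0.725 0.012]
gripper_width 18.781
grasp_force 58.553
ang -10.120679057551397 r 45.58133820494609
```

```bash
cat > rows.py <<'E'
import sys,numpy as np,json
# args: cx cy a0 a1 n [x0 y0]: commanded start = on the circle at a0 unless x0 y0 is given
cx,cy,a0,a1,n=map(float,sys.argv[1:6]);n=int(n)
r=45
R=np.array([[-.9405,-.34],[-.34,.9405]])
pos=lambda a:np.array([cx+r*np.cos(np.radians(a)),cy+r*np.sin(np.radians(a))])
s=np.array(list(map(float,sys.argv[6:8]))) if len(sys.argv)>6 else pos(a0)
print(json.dumps([[0,*np.round(R.T@(pos(a)-s)/1000,4).tolist(),0,0,0,0] for a in np.linspace(a0,a1,n+1)[1:]]))
print('end',pos(a1))
E
python3 rows.py 510.7 196.1 -10 -130 12
```

```text
[[0, 0.0045, -0.0064, 0, 0, 0, 0], [0, 0.01, -0.012, 0, 0, 0, 0], [0, 0.0164, -0.0165, 0, 0, 0, 0], [0, 0.0235, -0.0198, 0, 0, 0, 0], [0, 0.0311, -0.0219, 0, 0, 0, 0], [0, 0.0389, -0.0226, 0, 0, 0, 0], [0, 0.0467, -0.0219, 0, 0, 0, 0], [0, 0.0543, -0.0199, 0, 0, 0, 0], [0, 0.0614, -0.0166, 0, 0, 0, 0], [0, 0.0679, -0.0121, 0, 0, 0, 0], [0, 0.0734, -0.0066, 0, 0, 0, 0], [0, 0.0779, -0.0002, 0, 0, 0, 0]]
end [481.77455756 161.62800006]
```

Call:
servo_tool:
  increments:
    - [0,0.0045,-0.0065,0,0,0,0]
    - [0,0.01,-0.012,0,0,0,0]
    - [0,0.0165,-0.0165,0,0,0,0]
    - [0,0.0235,-0.02,0,0,0,0]
    - [0,0.031,-0.022,0,0,0,0]
    - [0,0.039,-0.0225,0,0,0,0]
    - [0,0.0465,-0.022,0,0,0,0]
    - [0,0.0545,-0.02,0,0,0,0]
    - [0,0.0615,-0.0165,0,0,0,0]
    - [0,0.068,-0.012,0,0,0,0]
    - [0,0.0735,-0.0065,0,0,0,0]
    - [0,0.078,0,0,0,0,0]

```text
clock: 6.8
position: [482.4, 161.6, 123.7]
ee_rot: [-0.173, 0.985, -0.0, 0.001]
contact_force: [6.1, 1.1, 4.9]
gripper_width: 18.4
grasp_force: 58.9
```

```bash
python3 s.py; python3 rows.py 510.7 196.1 -130 -250 12
```

```text
clock 6.8
position [482.392 161.646 123.674]
ee_rot [-0.173  0.985 -0.     0.001]
contact_force [6.146 1.076 4.936]
wrist_torque [ 0.425 -1.637  0.005]
gripper_width 18.372
grasp_force 58.884
ang -129.10838622962433 r 44.401790561660285
[[0, 0.0033, 0.0071, 0, 0, 0, 0], [0, 0.0054, 0.0147, 0, 0, 0, 0], [0, 0.0061, 0.0225, 0, 0, 0, 0], [0, 0.0054, 0.0303, 0, 0, 0, 0], [0, 0.0034, 0.0379, 0, 0, 0, 0], [0, 0.0001, 0.045, 0, 0, 0, 0], [0, -0.0044, 0.0514, 0, 0, 0, 0], [0, -0.0099, 0.057, 0, 0, 0, 0], [0, -0.0163, 0.0615, 0, 0, 0, 0], [0, -0.0234, 0.0648, 0, 0, 0, 0], [0, -0.031, 0.0669, 0, 0, 0, 0], [0, -0.0388, 0.0676, 0, 0, 0, 0]]
end [495.30909355 238.38616794]
```

```bash
python3 rows.py 510.7 196.1 -130 -185 6; for a in $(seq 185 15 470); do python3 rows.py 510.7 196.1 -$a -$((a+15)) 3|tr '\n' ' ';echo " $((a+15))"; done
```

```text
[[0, 0.0031, 0.0065, 0, 0, 0, 0], [0, 0.0051, 0.0134, 0, 0, 0, 0], [0, 0.006, 0.0205, 0, 0, 0, 0], [0, 0.0058, 0.0277, 0, 0, 0, 0], [0, 0.0044, 0.0348, 0, 0, 0, 0], [0, 0.0019, 0.0415, 0, 0, 0, 0]]
end [465.87123859 200.02200842]
[[0, -0.0018, 0.0035, 0, 0, 0, 0], [0, -0.0039, 0.0068, 0, 0, 0, 0], [0, -0.0063, 0.0099, 0, 0, 0, 0]] end [468.41383206 211.49090645]  200
[[0, -0.0026, 0.0029, 0, 0, 0, 0], [0, -0.0055, 0.0056, 0, 0, 0, 0], [0, -0.0086, 0.008, 0, 0, 0, 0]] end [473.83815801 221.91093964]  215
[[0, -0.0033, 0.0021, 0, 0, 0, 0], [0, -0.0068, 0.0039, 0, 0, 0, 0], [0, -0.0104, 0.0054, 0, 0, 0, 0]] end [481.77455756 230.57199994]  230
[[0, -0.0037, 0.0012, 0, 0, 0, 0], [0, -0.0076, 0.002, 0, 0, 0, 0], [0, -0.0115, 0.0026, 0, 0, 0, 0]] end [491.68217822 236.88385042]  245
[[0, -0.0039, 0.0002, 0, 0, 0, 0], [0, -0.0078, 0.0, 0, 0, 0, 0], [0, -0.0117, -0.0005, 0, 0, 0, 0]] end [502.885832   240.41634889]  260
[[0, -0.0038, -0.0008, 0, 0, 0, 0], [0, -0.0076, -0.002, 0, 0, 0, 0], [0, -0.0112, -0.0035, 0, 0, 0, 0]] end [514.62200842 240.92876141]  275
[[0, -0.0035, -0.0018, 0, 0, 0, 
[... 1218 characters left out ...]
1.62800006]  410
[[0, 0.0037, -0.0012, 0, 0, 0, 0], [0, 0.0076, -0.002, 0, 0, 0, 0], [0, 0.0115, -0.0026, 0, 0, 0, 0]] end [529.71782178 155.31614958]  425
[[0, 0.0039, -0.0002, 0, 0, 0, 0], [0, 0.0078, -0.0, 0, 0, 0, 0], [0, 0.0117, 0.0005, 0, 0, 0, 0]] end [518.514168   151.78365111]  440
[[0, 0.0038, 0.0008, 0, 0, 0, 0], [0, 0.0076, 0.002, 0, 0, 0, 0], [0, 0.0112, 0.0035, 0, 0, 0, 0]] end [506.77799158 151.27123859]  455
[[0, 0.0035, 0.0018, 0, 0, 0, 0], [0, 0.0068, 0.0039, 0, 0, 0, 0], [0, 0.0099, 0.0063, 0, 0, 0, 0]] end [495.30909355 153.81383206]  470
[[0, 0.0029, 0.0026, 0, 0, 0, 0], [0, 0.0056, 0.0055, 0, 0, 0, 0], [0, 0.008, 0.0086, 0, 0, 0, 0]] end [484.88906036 159.23815801]  485
```

Call:
servo_tool:
  increments:
    - [0,0.003,0.0065,0,0,0,0]
    - [0,0.005,0.0135,0,0,0,0]
    - [0,0.006,0.0205,0,0,0,0]
    - [0,0.006,0.0275,0,0,0,0]
    - [0,0.0045,0.035,0,0,0,0]
    - [0,0.002,0.0415,0,0,0,0]

```text
clock: 7.55
position: [465.8, 198.6, 123.6]
ee_rot: [-0.173, 0.985, -0.001, -0.0]
contact_force: [4.9, -3.4, 6.9]
gripper_width: 18.4
grasp_force: 59.3
```

Call:
servo_tool:
  increments:
    - [0,-0.002,0.0035,0,0,0,0]
    - [0,-0.004,0.007,0,0,0,0]
    - [0,-0.0063,0.01,0,0,0,0]

```text
clock: 7.92
position: [467.7, 209.4, 123.6]
ee_rot: [-0.173, 0.985, -0.002, -0.001]
contact_force: [3.3, -4.4, 9.4]
gripper_width: 18.6
grasp_force: 59.5
```

Call:
servo_tool:
  increments:
    - [0,-0.0026,0.0029,0,0,0,0]
    - [0,-0.0055,0.0056,0,0,0,0]
    - [0,-0.0086,0.008,0,0,0,0]

```text
clock: 8.3
position: [472.2, 219.5, 123.6]
ee_rot: [-0.172, 0.985, -0.002, -0.002]
contact_force: [-1.1, -3.2, 12.2]
gripper_width: 18.5
grasp_force: 59.7
```

Call:
servo_tool:
  increments:
    - [0,-0.0033,0.0021,0,0,0,0]
    - [0,-0.0068,0.0039,0,0,0,0]
    - [0,-0.0104,0.0054,0,0,0,0]

```text
clock: 8.68
position: [479.5, 228.6, 123.6]
ee_rot: [-0.172, 0.985, -0.002, -0.003]
contact_force: [-3.7, -0.4, 13.2]
gripper_width: 18.7
grasp_force: 59.9
```

```bash
python3 s.py
```

```text
clock 8.675
position [479.457 228.631 123.59 ]
ee_rot [-0.172  0.985 -0.002 -0.003]
contact_force [-3.739 -0.371 13.249]
wrist_torque [0.031 1.134 0.009]
gripper_width 18.732
grasp_force 59.867
ang 133.5661943467164 r 44.896815454298
```

Call:
servo_tool:
  increments:
    - [0,-0.0037,0.0012,-0.0003,0,0,0]
    - [0,-0.0076,0.002,-0.0005,0,0,0]
    - [0,-0.0115,0.0026,-0.0005,0,0,0]

```text
clock: 9.05
position: [489.0, 235.7, 123.6]
ee_rot: [-0.172, 0.985, -0.001, -0.003]
contact_force: [-5.0, 1.9, 9.9]
gripper_width: 18.6
grasp_force: 59.6
```

Call:
servo_tool:
  increments:
    - [0,-0.0039,0.0002,-0.0003,0,0,0]
    - [0,-0.0078,0,-0.0005,0,0,0]
    - [0,-0.0117,-0.0005,-0.0005,0,0,0]

```text
clock: 9.43
position: [500.3, 240.1, 123.7]
ee_rot: [-0.172, 0.985, -0.0, -0.002]
contact_force: [-4.9, 5.2, 7.8]
gripper_width: 18.5
grasp_force: 59.3
```

Call:
servo_tool:
  increments:
    - [0,-0.0038,-0.0008,0,0,0,0]
    - [0,-0.0076,-0.002,0,0,0,0]
    - [0,-0.0112,-0.0035,0,0,0,0]

```text
clock: 9.8
position: [512.6, 241.4, 123.7]
ee_rot: [-0.172, 0.985, 0.0, -0.002]
contact_force: [-2.4, 7.1, 5.9]
gripper_width: 18.4
grasp_force: 59.2
```

Call:
servo_tool:
  increments:
    - [0,-0.0035,-0.0018,0,0,0,0]
    - [0,-0.0068,-0.0039,0,0,0,0]
    - [0,-0.0099,-0.0063,0,0,0,0]

```text
clock: 10.18
position: [524.7, 239.3, 123.7]
ee_rot: [-0.173, 0.985, 0.001, -0.001]
contact_force: [-0.9, 7.2, 4.7]
gripper_width: 18.8
grasp_force: 59.1
```

Call:
servo_tool:
  increments:
    - [0,-0.0029,-0.0026,0,0,0,0]
    - [0,-0.0056,-0.0055,0,0,0,0]
    - [0,-0.008,-0.0086,0,0,0,0]

```text
clock: 10.55
position: [535.7, 234.0, 123.8]
ee_rot: [-0.173, 0.985, 0.001, -0.0]
contact_force: [0.0, 6.3, 2.8]
gripper_width: 18.4
grasp_force: 58.9
```

Call:
servo_tool:
  increments:
    - [0,-0.0021,-0.0033,0,0,0,0]
    - [0,-0.0039,-0.0068,0,0,0,0]
    - [0,-0.0054,-0.0104,0,0,0,0]

```text
clock: 10.92
position: [544.7, 226.1, 123.8]
ee_rot: [-0.173, 0.985, 0.001, 0.0]
contact_force: [2.5, 5.3, 3.1]
gripper_width: 18.5
grasp_force: 58.8
```

Call:
servo_tool:
  increments:
    - [0,-0.0012,-0.0037,0,0,0,0]
    - [0,-0.002,-0.0076,0,0,0,0]
    - [0,-0.0026,-0.0115,0,0,0,0]

```text
clock: 11.3
position: [551.4, 216.0, 123.8]
ee_rot: [-0.173, 0.985, 0.001, 0.001]
contact_force: [3.2, 4.6, 2.2]
gripper_width: 18.8
grasp_force: 58.8
```

Call:
servo_tool:
  increments:
    - [0,-0.0002,-0.0039,0,0,0,0]
    - [0,0,-0.0078,0,0,0,0]
    - [0,0.0005,-0.0117,0,0,0,0]

```text
clock: 11.68
position: [555.2, 204.5, 123.8]
ee_rot: [-0.173, 0.985, 0.0, 0.001]
contact_force: [4.7, 3.5, 1.8]
gripper_width: 18.3
grasp_force: 58.7
```

Call:
servo_tool:
  increments:
    - [0,0.0008,-0.0038,0,0,0,0]
    - [0,0.002,-0.0076,0,0,0,0]
    - [0,0.0035,-0.0112,0,0,0,0]

```text
clock: 12.05
position: [555.7, 192.3, 123.8]
ee_rot: [-0.173, 0.985, 0.0, 0.001]
contact_force: [4.6, 2.1, 2.4]
gripper_width: 18.9
grasp_force: 58.7
```

Call:
servo_tool:
  increments:
    - [0,0.0018,-0.0035,0,0,0,0]
    - [0,0.0039,-0.0068,0,0,0,0]
    - [0,0.0063,-0.0099,0,0,0,0]

```text
clock: 12.42
position: [552.9, 180.5, 123.8]
ee_rot: [-0.173, 0.985, -0.0, 0.0]
contact_force: [4.9, 2.3, 2.5]
gripper_width: 18.6
grasp_force: 58.8
```

Call:
servo_tool:
  increments:
    - [0,0.0026,-0.0029,0,0,0,0]
    - [0,0.0055,-0.0056,0,0,0,0]
    - [0,0.0086,-0.008,0,0,0,0]

```text
clock: 12.8
position: [548.7, 172.0, 123.9]
ee_rot: [-0.172, 0.985, 0.002, 0.003]
contact_force: [7.5, 11.6, -2.8]
gripper_width: 18.5
grasp_force: 58.6
```

Force has jumped and the tool lags; this is probably the stop, so I nudge to confirm.

Call:
servo_tool:
  increments:
    - [0,0.0015,-0.0011,0,0,0,0]
    - [0,0.003,-0.002,0,0,0,0]
    - [0,0.003,-0.002,0,0,0,0]
    - [0,0.003,-0.002,0,0,0,0]

```text
clock: 13.3
position: [548.6, 171.9, 123.9]
ee_rot: [-0.173, 0.985, 0.003, 0.005]
contact_force: [9.8, 12.8, -5.8]
gripper_width: 18.9
grasp_force: 58.8
```

```bash
python3 s.py
```

```text
clock 13.3
position [548.553 171.874 123.939]
ee_rot [-0.173  0.985  0.003  0.005]
contact_force [ 9.793 12.791 -5.758]
wrist_torque [ 3.664 -2.754 -0.044]
gripper_width 18.944
grasp_force 58.809
ang -32.414369215635276 r 45.194041625711655
```

Call:
servo_tool:
  increments:
    - [0,0.0015,-0.0011,0,0,0,0]
    - [0,0.003,-0.002,0,0,0,0]
    - [0,0.003,-0.002,0,0,0,0]

```text
clock: 13.68
position: [548.4, 171.6, 124.0]
ee_rot: [-0.173, 0.985, 0.005, 0.008]
contact_force: [13.2, 19.5, -10.3]
gripper_width: 18.4
grasp_force: 58.9
```

```bash
python3 s.py; for i in 0 1 2 3 ; do python3 rows.py 510.7 196.1 $((-33+i*180)) $((-33+180+i*180)) 12;done; python3 rows.py 510.7 196.1 -33 147 12 543.5 167.1
```

```text
clock 13.675
position [548.366 171.561 124.026]
ee_rot [-0.173  0.985  0.005  0.008]
contact_force [ 13.18   19.515 -10.284]
wrist_torque [ 5.425 -3.629 -0.02 ]
gripper_width 18.392
grasp_force 58.916
ang -32.875818195429275 r 45.20563449252693
[[0, -0.0084, 0.0083, 0, 0, 0, 0], [0, -0.0143, 0.0184, 0, 0, 0, 0], [0, -0.0174, 0.0297, 0, 0, 0, 0], [0, -0.0175, 0.0415, 0, 0, 0, 0], [0, -0.0145, 0.0528, 0, 0, 0, 0], [0, -0.0087, 0.063, 0, 0, 0, 0], [0, -0.0005, 0.0714, 0, 0, 0, 0], [0, 0.0097, 0.0773, 0, 0, 0, 0], [0, 0.021, 0.0805, 0, 0, 0, 0], [0, 0.0327, 0.0805, 0, 0, 0, 0], [0, 0.0441, 0.0776, 0, 0, 0, 0], [0, 0.0543, 0.0718, 0, 0, 0, 0]]
end [472.95982444 220.60875658]
[[0, 0.0084, -0.0083, 0, 0, 0, 0], [0, 0.0143, -0.0184, 0, 0, 0, 0], [0, 0.0174, -0.0297, 0, 0, 0, 0], [0, 0.0175, -0.0415, 0, 0, 0, 0], [0, 0.0145, -0.0528, 0, 0, 0, 0], [0, 0.0087, -0.063, 0, 0, 0, 0], [0, 0.0005, -0.0714, 0, 0, 0, 0], [0, -0.0097, -0.0773, 0, 0, 0, 0], [0, -0.021, -0.0805, 0, 0, 0, 0], [0, -0.0327, -0.0805, 0, 0, 0, 0], [0, -0.0441, -0.0776, 0, 0, 0, 0], [0, -0.0543, -0.0718, 0, 0, 0, 0]]
end [548.
[... 634 characters left out ...]
0087, -0.063, 0, 0, 0, 0], [0, 0.0005, -0.0714, 0, 0, 0, 0], [0, -0.0097, -0.0773, 0, 0, 0, 0], [0, -0.021, -0.0805, 0, 0, 0, 0], [0, -0.0327, -0.0805, 0, 0, 0, 0], [0, -0.0441, -0.0776, 0, 0, 0, 0], [0, -0.0543, -0.0718, 0, 0, 0, 0]]
end [548.44017556 171.59124342]
[[0, -0.0145, 0.0108, 0, 0, 0, 0], [0, -0.0205, 0.0209, 0, 0, 0, 0], [0, -0.0236, 0.0323, 0, 0, 0, 0], [0, -0.0237, 0.044, 0, 0, 0, 0], [0, -0.0207, 0.0554, 0, 0, 0, 0], [0, -0.0149, 0.0656, 0, 0, 0, 0], [0, -0.0066, 0.0739, 0, 0, 0, 0], [0, 0.0035, 0.0799, 0, 0, 0, 0], [0, 0.0148, 0.083, 0, 0, 0, 0], [0, 0.0266, 0.0831, 0, 0, 0, 0], [0, 0.0379, 0.0801, 0, 0, 0, 0], [0, 0.0482, 0.0743, 0, 0, 0, 0]]
end [472.95982444 220.60875658]
```

Firm stop: no movement as the force rises to 24 N. I unload to read the stop angle.

Call:
servo_tool:
  increments:
    - [0,-0.004,0.0028,0,0,0,0]
    - [0,-0.0082,0.0056,0,0,0,0]
    - [0,-0.0082,0.0056,0,0,0,0]

```text
clock: 14.05
position: [548.9, 172.4, 123.8]
ee_rot: [-0.173, 0.985, -0.0, -0.0]
contact_force: [4.5, 2.2, 1.4]
gripper_width: 18.4
grasp_force: 60.5
```

```bash
python3 s.py; python3 rows.py 510.7 196.1 -31.5 148.5 12;python3 rows.py 510.7 196.1 148.5 328.5 12
```

```text
clock 14.05
position [548.865 172.434 123.795]
ee_rot [-0.173  0.985 -0.    -0.   ]
contact_force [4.466 2.155 1.404]
wrist_torque [ 0.401 -1.359 -0.02 ]
gripper_width 18.42
grasp_force 60.502
ang -31.60217263630939 r 45.16263076613616
[[0, -0.0081, 0.0085, 0, 0, 0, 0], [0, -0.0138, 0.0188, 0, 0, 0, 0], [0, -0.0166, 0.0302, 0, 0, 0, 0], [0, -0.0164, 0.0419, 0, 0, 0, 0], [0, -0.0131, 0.0532, 0, 0, 0, 0], [0, -0.0071, 0.0633, 0, 0, 0, 0], [0, 0.0014, 0.0714, 0, 0, 0, 0], [0, 0.0117, 0.0771, 0, 0, 0, 0], [0, 0.0231, 0.0799, 0, 0, 0, 0], [0, 0.0348, 0.0797, 0, 0, 0, 0], [0, 0.0461, 0.0764, 0, 0, 0, 0], [0, 0.0562, 0.0703, 0, 0, 0, 0]]
end [472.3311926  219.61243541]
[[0, 0.0081, -0.0085, 0, 0, 0, 0], [0, 0.0138, -0.0188, 0, 0, 0, 0], [0, 0.0166, -0.0302, 0, 0, 0, 0], [0, 0.0164, -0.0419, 0, 0, 0, 0], [0, 0.0131, -0.0532, 0, 0, 0, 0], [0, 0.0071, -0.0633, 0, 0, 0, 0], [0, -0.0014, -0.0714, 0, 0, 0, 0], [0, -0.0117, -0.0771, 0, 0, 0, 0], [0, -0.0231, -0.0799, 0, 0, 0, 0], [0, -0.0348, -0.0797, 0, 0, 0, 0], [0, -0.0461, -0.0764, 0, 0, 0, 0], [0, -0.0562, -0.0703, 0, 0, 0, 0]]
end [549.0688074  172.58756459]
```

Call:
servo_tool:
  increments:
    - [0,-0.0081,0.0085,0,0,0,0]
    - [0,-0.0138,0.0188,0,0,0,0]
    - [0,-0.0166,0.0302,0,0,0,0]
    - [0,-0.0164,0.0419,0,0,0,0]
    - [0,-0.0131,0.0532,0,0,0,0]
    - [0,-0.0071,0.0633,0,0,0,0]
    - [0,0.0014,0.0714,0,0,0,0]
    - [0,0.0117,0.0771,0,0,0,0]
    - [0,0.0231,0.0799,0,0,0,0]
    - [0,0.0348,0.0797,0,0,0,0]
    - [0,0.0461,0.0764,0,0,0,0]
    - [0,0.0562,0.0703,0,0,0,0]

```text
clock: 15.55
position: [471.5, 218.5, 123.8]
ee_rot: [-0.173, 0.985, -0.0, -0.0]
contact_force: [6.5, 0.1, -1.3]
gripper_width: 18.1
grasp_force: 60.2
```

Call:
servo_tool:
  increments:
    - [0,0.0081,-0.0085,0,0,0,0]
    - [0,0.0138,-0.0188,0,0,0,0]
    - [0,0.0166,-0.0302,0,0,0,0]
    - [0,0.0164,-0.0419,0,0,0,0]
    - [0,0.0131,-0.0532,0,0,0,0]
    - [0,0.0071,-0.0633,0,0,0,0]
    - [0,-0.0014,-0.0714,0,0,0,0]
    - [0,-0.0117,-0.0771,0,0,0,0]
    - [0,-0.0231,-0.0799,0,0,0,0]
    - [0,-0.0348,-0.0797,0,0,0,0]
    - [0,-0.0461,-0.0764,0,0,0,0]
    - [0,-0.0562,-0.0703,0,0,0,0]

```text
clock: 17.05
position: [546.8, 169.3, 123.7]
ee_rot: [-0.172, 0.985, -0.002, -0.004]
contact_force: [-1.0, -4.3, 5.9]
gripper_width: 18.1
grasp_force: 60.9
```

Call:
servo_tool:
  increments:
    - [0,-0.0081,0.0085,0,0,0,0]
    - [0,-0.0138,0.0188,0,0,0,0]
    - [0,-0.0166,0.0302,0,0,0,0]
    - [0,-0.0164,0.0419,0,0,0,0]
    - [0,-0.0131,0.0532,0,0,0,0]
    - [0,-0.0071,0.0633,0,0,0,0]
    - [0,0.0014,0.0714,0,0,0,0]
    - [0,0.0117,0.0771,0,0,0,0]
    - [0,0.0231,0.0799,0,0,0,0]
    - [0,0.0348,0.0797,0,0,0,0]
    - [0,0.0461,0.0764,0,0,0,0]
    - [0,0.0562,0.0703,0,0,0,0]

```text
clock: 18.55
position: [471.6, 218.5, 123.8]
ee_rot: [-0.172, 0.985, -0.0, -0.0]
contact_force: [5.2, 1.0, -2.9]
gripper_width: 18.5
grasp_force: 60.2
```

Call:
servo_tool:
  increments:
    - [0,0.0081,-0.0085,0,0,0,0]
    - [0,0.0138,-0.0188,0,0,0,0]
    - [0,0.0166,-0.0302,0,0,0,0]
    - [0,0.0164,-0.0419,0,0,0,0]
    - [0,0.0131,-0.0532,0,0,0,0]
    - [0,0.0071,-0.0633,0,0,0,0]
    - [0,-0.0014,-0.0714,0,0,0,0]
    - [0,-0.0117,-0.0771,0,0,0,0]
    - [0,-0.0231,-0.0799,0,0,0,0]
    - [0,-0.0348,-0.0797,0,0,0,0]
    - [0,-0.0461,-0.0764,0,0,0,0]
    - [0,-0.0562,-0.0703,0,0,0,0]

```text
clock: 20.05
position: [547.0, 169.5, 123.7]
ee_rot: [-0.172, 0.985, -0.002, -0.004]
contact_force: [-2.2, -3.3, 4.9]
gripper_width: 18.5
grasp_force: 60.9
```

Call:
servo_tool:
  increments:
    - [0,0,0,0,0,0,0]
    - [0,0,0,0,0,0,0]
    - [0,0,0,0,0,0,0]

```text
clock: 20.42
position: [548.3, 171.4, 123.8]
ee_rot: [-0.172, 0.985, -0.0, -0.001]
contact_force: [-0.8, -2.7, 2.5]
gripper_width: 18.6
grasp_force: 60.7
```

```bash
python3 s.py
```

```text
clock 20.425
position [548.312 171.43  123.765]
ee_rot [-0.172  0.985 -0.    -0.001]
contact_force [-0.754 -2.729  2.451]
wrist_torque [-0.78   0.16   0.012]
gripper_width 18.558
grasp_force 60.746
ang -33.053274416265616 r 45.231896964988195
```

Call:
servo_tool:
  increments:
    - [0,-0.0006,0.0005,0,0,0,0]
    - [0,-0.0012,0.0009,0,0,0,0]
    - [0,-0.0012,0.0009,0,0,0,0]
    - [0,-0.0012,0.0009,0,0,0,0]
    - [0,-0.0012,0.0009,0,0,0,0]

```text
clock: 21.05
position: [549.7, 173.6, 123.8]
ee_rot: [-0.172, 0.985, -0.0, -0.0]
contact_force: [-0.8, -3.3, 0.8]
gripper_width: 18.6
grasp_force: 60.5
```

```bash
python3 s.py; python3 - <<'E'
from h import *
S=arm.get_image('scene');cv2.imwrite('pics/end.png',S['color'][:,:,::-1])
E
```

```text
clock 21.05
position [549.673 173.604 123.807]
ee_rot [-0.172  0.985 -0.    -0.   ]
contact_force [-0.828 -3.263  0.77 ]
wrist_torque [-0.834  0.16   0.001]
gripper_width 18.574
grasp_force 60.548
ang -29.80416939090229 r 45.26000644512914
```

View pics/end.png

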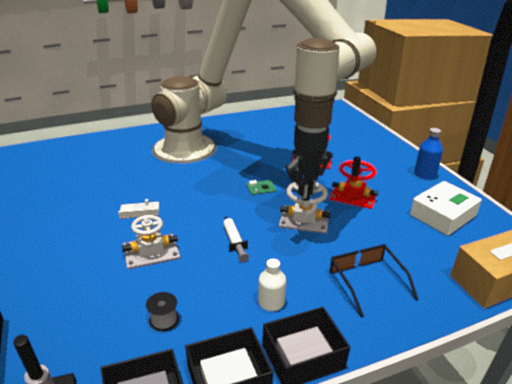

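The picture shows the handle still gripped and the bystanders untouched. The reading is 1.5° past the stop angle, so I trim back slightly.

Call:
servo_tool:
  increments:
    - [0,0.0005,-0.0004,0,0,0,0]
    - [0,0.0011,-0.0009,0,0,0,0]
    - [0,0.0011,-0.0009,0,0,0,0]
    - [0,0.0011,-0.0009,0,0,0,0]
    - [0,0.0011,-0.0009,0,0,0,0]
    - [0,0.0011,-0.0009,0,0,0,0]
    - [0,0.0011,-0.0009,0,0,0,0]
    - [0,0.0011,-0.0009,0,0,0,0]

```text
clock: 22.1
position: [549.0, 172.4, 123.9]
ee_rot: [-0.172, 0.985, 0.0, -0.0]
contact_force: [0.9, 3.2, -3.9]
gripper_width: 18.6
grasp_force: 60.0
```

```bash
python3 s.py
```

```text
clock 22.1
position [548.984 172.399 123.858]
ee_rot [-0.172  0.985  0.    -0.   ]
contact_force [ 0.922  3.16  -3.896]
wrist_torque [ 0.809 -0.284  0.004]
gripper_width 18.55
grasp_force 60.005
ang -31.560922896384792 r 45.28241183147253
```

Reading −31.56° against −31.60° at the stop, under the same load direction. I hand in.

```bash
python3 -c "
from bench import arm
print(arm.job_done())"
```

```text
the job is handed in; nothing more can be done
None
```

I closed the air valve against its stop, backed it off two full turns (to within about 0.1° by the arm's own reading), and handed the job in at about 22 s with the crank handle still gripped.

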